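Vent a vacuum drying pot and crack its stuck lid ajar

ROBOT

A 6-joint arm with a two-finger parallel gripper is mounted at the origin on the work surface. World frame = base frame: x ahead of the robot, y to its left, z up, the work surface at z = 0. Lengths are in mm, angles in rad, forces in N, time in s.
With the tool pointing down it reaches from about 350 to 975 mm from the base axis. Payload 7.1 kg.
Tool frame: the origin (TCP) lies at the very end of the fingers, on their centre line; the grasp point (between the pads) lies 19 mm behind it; x points along the fingers, z is the direction in which the jaws open and shut, and the axes are right-handed (so a half turn about x gives the same grasp; the last joint's range is limited). The gripper opens to 88 mm and grips with 3 to 60 N. Pads are 20 mm wide; open, the fingers measure 115 mm over their backs; the gripper's body (75 mm by 178 mm) begins 61 mm behind the grasp point.
Start: joints at [1.132, 0.423, 1.63, -0, 1.089, -0.019], TCP at [254.704, 570.728, 222.675] pointing down, gripper open.
Joint ranges: [-3, 3], [-0.9, 2.11], [0.09, 2.58], [-1.31, 4.45], [0.11, 2.69], [-2.54, 2.54]. Speed limits (rad/s): [2.39, 2.39, 3.01, 3.14, 3.14, 3.14].

INTERFACE

Orientations are given as a rotation vector (axis times angle).
In Python, from workcell import * gives the robot as it stands.
- The arm moves only by the shell command python3 -m crank 'ROWS'. ROWS is JSON, a list of rows, each a list of 3 entries, a list of its own where there are three numbers: the shift along the tool's x, y, z in cm, then the turn, a rotation vector about the tool's x, y, z in degrees, then the finger opening in cm, from 0 to 8.78. In form: [[[dx, dy, dz], [rx, ry, rz], claw], ...]. A call has 1 to 5 rows; each row shifts and turns the commanded pose from where the row before left it, along the tool's axes as they then stand; what a row does not reach is not made up. A row lasts 1/8 s, in which the tool goes at most 62.5 mm and 10.7 degrees, less where a joint would pass 70% of its speed; a pose out of reach is approached as far as the arm can. A call with a gripper value outside its range is refused whole. The fingers move at their own pace and stop on an object; the grip force is fixed at half the most. Time passes only in rows, so rows that do not move let the fingers close. It gives the time, the measured TCP pose, the force and the opening at its end, in the units of the state.
- get_obs(): the state, without advancing time (a new reading comes with each control period).
- get_image(name): name is "scene" or "top"; returns a dict with "pixels" (384x512x3 uint8, red, green, blue), "mtx" (3x3 intrinsics, pixels), "view" (4x4, takes a point from world to camera coordinates). Camera axes: x right, y down, z forward; pixel columns grow to the right and rows downward; lengths in mm; the calibration is good to about 2 mm. A picture is of the moment at which its call begins. There is no depth.
- close_job(): hands the job in, once; it reports no verdict.
The state is a dict: "t": time; "qpos": joint angles; "qvel": joint speeds; "joint_torque": joint torques, N m; "ee_pos": TCP position; "orientation": TCP orientation; "ft_force": force on the tool from outside, world axes, zero at the start; "moment": the same for the moment, N m; "width": finger opening in mm.
Only numpy, scipy, OpenCV 4.12 (cv2) and the standard library are available. Lean on these libraries where they do the work, as an engineer would, in place of code of your own. Each camera call takes 0.05 s, during which the arm holds its last target.

TASK

The wood blanks in the vacuum drying pot are dry and the pump is off. First swing the red vent lever on the lid fully open, in line with its pipe, while the lid is still shut; then take the lid by its wooden knob, break it free of the sticky blue gasket without letting its front edge jump up more than 70 mm, and finish while still holding it by the knob about 25 mm open at the front edge, so that the damp air leaves slowly. Do not disturb the bowl, the wax tin and the moisture meter beside the pot.

Things in the scene. Friction and masses are not known exactly. Their poses are not given: they have to be found in the camera images.
- pot: Steel vacuum pot, fixed: 230 mm wide (rim 244), 155 high, blue gasket 10 mm high on the rim, clear round lid (250 mm wide, 15 thick, top 180 mm above the bench) hinged at the back; a bow handle each side reaches 150 mm from the pot's axis, 113 mm up. Origin: centre of the underside. Axes: z up; -x to the front (wooden knob), +x to the hinge; the vent lever is on the +y half.
- knob_grip (a point): Centre of the knob's head, 29 mm above its foot: the place to grip (round, 36 mm wide). At this height 60 mm or more is free to the front and sides, 30 mm or more to the vent lever behind. When the lid opens, it moves on an arc about the hinge axis.
- lid_front (a point): Lower front edge of the lid, on the middle line, 265 mm from the hinge axis: 165 mm above the bench when shut.
- vent (a joint): Angle of the vent lever in rad: near 0 (0 to 0.3 at the start) shut, lever pointing to the pot's front, across the pipe; 1.571 (hard stop) fully open, lever pointing to the pot's +y, in line with the brass pipe. Grows clockwise seen from above. Stiff: about 1.2 N at 50 mm from the pivot turns it; it stays where it is left.
- vent_pivot (a point): Vent lever's pivot, at the lever's mid height: in the pot's frame 15 mm behind the centre, 50 mm to +y, 226.5 mm above the bench (46.5 mm over the lid's top), lid shut. The valve body under it is 37 mm high over the lid. A round gauge stands 50 mm to the pot's -y of it: 42 mm in diameter, 24 mm thick, its top 77 mm over the lid.
- vent_tip (a point): Tip of the vent lever, at mid height, 70 mm from the pivot. The red sleeve covers 20 to 72 mm from the pivot, is 13 mm wide and 11 high, with 40 mm of free space under it.
- bowl: Bystander: small turned wooden bowl, 124 mm across, 50 mm high, loose. Origin: centre of its underside.
- wax_tin: Bystander: round tin with a yellow lid, 80 mm across, 48 mm high, loose. Origin: centre of its underside.
- meter: Bystander: orange hand-held moisture meter, 130 x 58 x 26 mm, loose, lying flat. Origin: centre of its underside.
- lid_angle (a joint): Lid angle, rad: 0 shut, grows as the front rises; 0.094 is 25 mm of opening at the front edge. Axis: along the pot's y, 140 mm behind the pot's centre, 172.5 mm up. The gasket sticks: the lifting force at the knob peaks at 12 to 22 N within 4 mm of lift, then the seal lets go, and past 8 mm only 4 to 9 N is left. Let go, the lid falls shut and sticks again.
- lid: The clear lid with all on it, 0.7 to 1.0 kg. Origin: middle of the hinge axis; when shut its axes are the pot's. Wooden knob near the front edge: foot 105 mm in front of the lid's centre (245 mm from the hinge axis), 42 mm tall; foot 26, neck 20, head 36 mm wide with upright sides 22 to 36 mm above the lid's top.

How it is judged:
By the outcome, as a careful person would: the job done as asked, in the order asked, and still so for the second after the job is handed in, while the arm keeps its last pose, push and grip.
It also fails if it takes over 51 s, if anything falls off the work surface, if the arm or the gripper's body presses on something with over 40 N, if the wrist force passes 120 N, or if a joint passes its speed limit or range.

## Working session

There is one attempt and no reset: what is moved stays moved. The work goes in short steps, Python scripts to look and compute and a shell command to move; the robot and the scene stay as the last step left them, time stands still between calls to the robot, and variables do not carry over. Pictures are saved under pics/ and viewed, and the job is handed in when it is done.

```bash
ls; mkdir -p pics; python3 - <<'E'
from workcell import *
import cv2
o=get_obs();print(o)
for n in("scene","top"):
    i=get_image(n);cv2.imwrite(f"pics/{n}0.png",i["pixels"][:,:,::-1]);print(i["mtx"],i["view"])
E
```

```text
pics
{'t': 0.0, 'qpos': array([ 1.13200438e+00,  4.23847536e-01,  1.63069652e+00, -3.88213456e-06,
        1.08864719e+00, -1.89588491e-02]), 'qvel': array([-1.30960152e-03, -1.38316079e-04, -3.47697215e-04, -7.01250498e-05,
        6.82362261e-04,  4.72344913e-04]), 'joint_torque': array([ 1.57966799e-03, -5.44631016e+01, -2.73668200e+01,  6.44223858e-02,
        2.28519947e-02, -1.24249409e-04]), 'ee_pos': array([254.46309584, 570.21960748, 221.8949835 ]), 'orientation': array([-0.89550756,  1.38043978,  0.89411439]), 'ft_force': array([-0.42196923,  0.4021997 , -0.59283517]), 'moment': array([0.03465083, 0.03175721, 0.03468878]), 'width': 87.78559191876674}
[[493.08955102   0.         255.81348904]
 [  0.         493.08955102 189.17481604]
 [  0.           0.           1.        ]] [[ 7.99741042e-01  6.00260661e-01 -1.00700428e-02 -5.16214396e+02]
 [ 3.91484835e-01 -5.34154213e-01 -7.49278921e-01 -9.66109730e+01]
 [-4.55141616e-01  5.95286835e-01 -6.62177992e-01  1.50239289e+03]
 [ 0.00000000e+00  0.00000000e+00  0.00000000e+00  1.00000000e+00]]
[[417.1826661    0.         254.81109786]
 [  0.         417.1826661  180.5115091 ]
 [  0.           0.           1.        ]] [[-2.71396572e-02 -9.99619970e-01  4.83275436e-03  4.19447287e+01]
 [-9.72792030e-01  2.52978981e-02 -2.30294774e-01  6.27497420e+02]
 [ 2.30084996e-01 -1.09513861e-02 -9.73108916e-01  9.49650713e+02]
 [ 0.00000000e+00  0.00000000e+00  0.00000000e+00  1.00000000e+00]]
```

View pics/scene0.png

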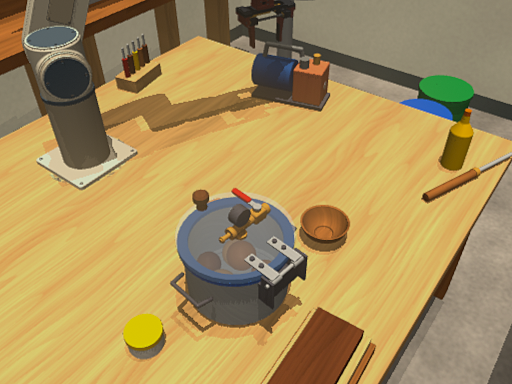

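View pics/top0.png

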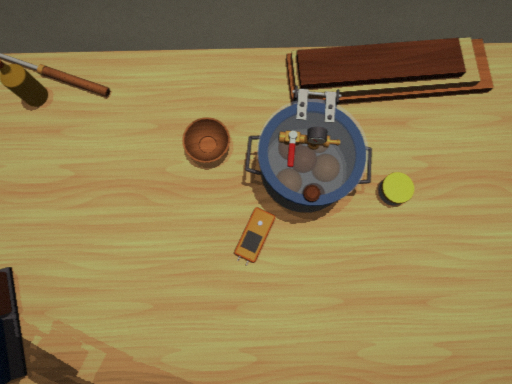

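The scene view shows the pot at about (238,250) with knob (201,198) and red lever (242,196). In the top view the lid is centred near (312,152), knob (312,193), red lever (291,152), bowl (207,142), tin (398,188) and meter (255,235).

```bash
cat > h.py <<'E'
import numpy as np, cv2
from workcell import *
def ray(im,uv):
    K,V=im["mtx"],im["view"];R,t=V[:3,:3],V[:3,3]
    d=R.T@np.linalg.solve(K,np.array([uv[0],uv[1],1.]));c=-R.T@t
    return c,d/np.linalg.norm(d)
def onz(im,uv,z):
    c,d=ray(im,uv);return c+d*(z-c[2])/d[2]
def tri(a,ua,b,ub):
    c1,d1=ray(a,ua);c2,d2=ray(b,ub)
    s=np.linalg.lstsq(np.c_[d1,-d2],c2-c1,rcond=None)[0]
    p,q=c1+s[0]*d1,c2+s[1]*d2
    return (p+q)/2,np.linalg.norm(p-q)
def proj(im,p):
    q=im["view"][:3,:3]@p+im["view"][:3,3];u=im["mtx"]@q;return u[:2]/u[2]
def hsv(im): return cv2.cvtColor(im["pixels"],cv2.COLOR_RGB2HSV)
E
python3 - <<'E'
from h import *
S=get_image("scene");T=get_image("top")
def blob(im,lo,hi,box):
    h=hsv(im);m=cv2.inRange(h,np.array(lo),np.array(hi));z=np.zeros_like(m);x0,y0,x1,y1=box;z[y0:y1,x0:x1]=m[y0:y1,x0:x1]
    n,l,s,c=cv2.connectedComponentsWithStats(z);i=1+np.argmax(s[1:,4]);return (l==i).astype(np.uint8),s[i],c[i]
for im,box,n in((S,(170,150,310,330),"S"),(T,(230,70,390,230),"T")):
    m,s,c=blob(im,(105,120,50),(125,255,255),box)
    cn=max(cv2.findContours(m,cv2.RETR_EXTERNAL,cv2.CHAIN_APPROX_NONE)[0],key=len)
    print(n,"blue",s,c,cv2.fitEllipse(cv2.convexHull(cn)))
    m,s,c=blob(im,(0,190,130),(5,255,255),box); ys,xs=np.nonzero(m);r=cv2.minAreaRect(np.c_[xs,ys].astype(np.float32));print(" red",s,c,cv2.boxPoints(r).tolist())
for n,im,b in(("S",S,(185,175,260,260)),("T",T,(265,80,350,215))):
    x0,y0,x1,y1=b
    cv2.imwrite(f"pics/z{n}.png",cv2.resize(im["pixels"][y0:y1,x0:x1,::-1],None,fx=6 if n=="S" else 4,fy=6 if n=="S" else 4,interpolation=cv2.INTER_CUBIC))
E
```

```text
S blue [215 280  45   6  88] [238.54545455 283.32954545] ((237.18214416503906, 282.3334655761719), (5.631813049316406, 41.911590576171875), 87.06153106689453)
 red [232 188  19  14  91] [241.12087912 194.63736264] [[231.60287475585938, 191.17327880859375], [234.03970336914062, 187.38265991210938], [251.07220458984375, 198.33212280273438], [248.6353759765625, 202.12274169921875]]Traceback (most recent call last):
  File "<stdin>", line 9, in <module>
cv2.error: OpenCV(4.12.0) /io/opencv/modules/imgproc/src/shapedescr.cpp:361: error: (-201:Incorrect size of input array) There should be at least 5 points to fit the ellipse in function 'fitEllipseNoDirect'
```

```bash
sleep 1
python3 - <<'E'
from h import *
S=get_image("scene");T=get_image("top")
for im,p in((S,[(178,240),(200,265),(280,215)]),(T,[(262,150),(362,150),(320,203)])):
    h=hsv(im);print([h[y,x].tolist() for x,y in p])
for n,im,b in(("S",S,(170,175,310,280)),("T",T,(240,80,380,215))):
    x0,y0,x1,y1=b
    cv2.imwrite(f"pics/z{n}.png",cv2.resize(im["pixels"][y0:y1,x0:x1,::-1],None,fx=4,fy=4,interpolation=cv2.INTER_CUBIC))
E
```

```text
[[109, 72, 135], [108, 86, 140], [109, 68, 136]]
[[108, 111, 106], [108, 107, 110], [110, 102, 110]]
```

```bash
sleep 1
```

```text
(no output)
```

View pics/zS.png

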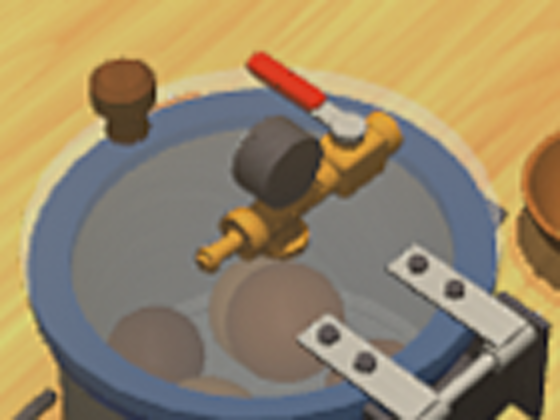

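View pics/zT.png

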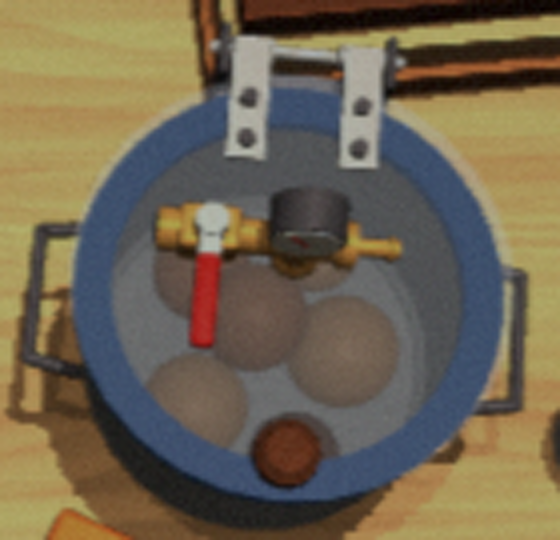

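The zooms show the knob's head top at scene (200.6,194) / top (312,192), the lever pivot at scene (256.7,205) / top (292.5,135), and the lever tip at scene (233,190) / top (290.5,166). Next I mask and triangulate.

```bash
python3 - <<'E'
from h import *
S=get_image("scene");T=get_image("top")
def blob(im,lo,hi,box):
    m=cv2.inRange(hsv(im),np.array(lo),np.array(hi));z=np.zeros_like(m);x0,y0,x1,y1=box;z[y0:y1,x0:x1]=m[y0:y1,x0:x1]
    n,l,s,c=cv2.connectedComponentsWithStats(z);i=1+np.argmax(s[1:,4]);return (l==i).astype(np.uint8),s[i],c[i]
# top: blue ring outer -> plane, circle
m,s,c=blob(T,(102,85,70),(118,180,200),(230,70,390,230))
print("ring",s,c)
cn=max(cv2.findContours(m,cv2.RETR_EXTERNAL,cv2.CHAIN_APPROX_NONE)[0],key=len)[:,0]
for z in(165,170):
    P=np.array([onz(T,p,z)[:2] for p in cn])
    for _ in range(8):
        A=np.c_[2*P,np.ones(len(P))];x=np.linalg.lstsq(A,(P**2).sum(1),rcond=None)[0];R=np.sqrt(x[2]+x[0]**2+x[1]**2)
        r=np.linalg.norm(P-x[:2],axis=1)-R; k=abs(r)<max(4,np.percentile(abs(r),85));P=P[k]
    print(z,"ringcentre",x[:2],R,len(P))
rs=[]
for n,im,box in(("S",S,(170,150,310,330)),("T",T,(230,70,390,230))):
    m,s,c=blob(im,(0,170,110),(6,255,255),box); ys,xs=np.nonzero(m);r=cv2.minAreaRect(np.c_[xs,ys].astype(np.float32));b=cv2.boxPoints(r);rs.append((b,c));print(n,"red",s[4],c,b.round(1).tolist())
print("red c",tri(S,rs[0][1],T,rs[1][1]), onz(T,rs[1][1],230))
px=lambda z,x0,y0:((z[0]+.5)/4-.5+x0,(z[1]+.5)/4-.5+y0)
s=lambda *z:px(z,170,175);t=lambda *z:px(z,240,80)
print("knobtop",tri(S,s(123,75),T,t(289,449)),onz(T,t(289,449),222))
print("pivot",tri(S,s(348,120),T,t(212,220)),onz(T,t(212,220),234))
print("tip",tri(S,s(254,62),T,t(202,344)),onz(T,t(202,344),230))
print("hinge",onz(T,t(222,45),172),onz(T,t(398,62),172))
print("bowl",onz(T,(207,141),50),"tin",onz(T,(398,188),48),"meter",onz(T,(255,235),26))
E
```

```text
ring [ 259  104  106  101 2230] [311.24439462 159.67623318]
165 ringcentre [ 669.15337489 -103.7775814 ] 119.48197667754913 254
170 ringcentre [ 667.62534349 -103.00146421] 118.82070094481715 254
S red 103 [241.25242718 194.75728155] [[231.1999969482422, 191.1999969482422], [234.0, 187.0], [251.10000610351562, 198.39999389648438], [248.3000030517578, 202.5]]
T red 129 [290.85271318 154.48837209] [[286.8999938964844, 165.6999969482422], [289.0, 143.5], [294.6000061035156, 144.10000610351562], [292.6000061035156, 166.1999969482422]]
red c (array([646.52583623, -49.58399238, 228.42296498]), np.float64(1.8149609571594174)) [645.39659772 -50.06201373 230.        ]
knobtop (array([567.3059793 , -90.08722644, 219.54921472]), np.float64(2.5982026541916765)) [565.91913243 -90.66963242 222.        ]
pivot (array([690.47075154, -55.21752419, 228.84899989]), np.float64(2.300438850276794)) [687.80009921 -55.44910015 234.        ]
tip (array([622.69488881, -47.06641514, 227.04144671]), np.float64(1.7883885923569827)) [621.25280987 -47.4069581  230.        ]
hinge [816.89747642 -73.25680658 172.        ] [ 803.67802211 -174.96144412  172.        ]
bowl [741.14348074 144.74670782  50.        ] tin [ 605.71431788 -333.3913987    48.        ] meter [500.10714375  28.03778557  26.        ]
```

```bash
cat >> h.py <<'E'
from scipy.spatial.transform import Rotation as Ro
YAW=-0.136; PX=np.array([np.cos(YAW),np.sin(YAW),0]);PY=np.array([-np.sin(YAW),np.cos(YAW),0])
C=np.array([670.5,-104.,0])
def pot(x,y,z): return C+x*PX+y*PY+np.array([0,0,z])
# desired: tool x down, z along +-PY
def Rd(sgn,tilt=0):
    x=np.array([0,0,-1.]);z=sgn*PY;R=np.c_[x,np.cross(z,x),z]
    return Ro.from_rotvec(PY*tilt)*Ro.from_matrix(R)
E
python3 - <<'E'
from h import *
o=get_obs();R=Ro.from_rotvec(o["orientation"]);print(R.as_matrix().round(3),o["ee_pos"],o["qpos"].round(2))
for s in(1,-1):
    D=Rd(s);print(s,np.degrees((R.inv()*D).as_rotvec()))
    for p in(pot(-33,10,330),):print(p,(D.inv().apply(p-np.array([254.7,570.7,222.7]))/10).round(2))
E
```

```text
[[-0.    -0.913  0.408]
 [-0.     0.408  0.913]
 [-1.     0.    -0.   ]] [254.67683919 570.68865989 222.54616756] [ 1.13  0.42  1.63  0.    1.09 -0.02]
1 [-1.62602578e+01 -1.22900650e-02 -2.39943557e-03]
[639.16052535 -89.61815976 330.        ] [-10.73 -47.04 -60.21]
-1 [ 1.63739741e+02 -3.45174866e-03  1.76800810e-02]
[639.16052535 -89.61815976 330.        ] [-10.73  47.04  60.21]
```

```bash
python3 -m crank '[[[-5.3,0,0],[-8.13,0,0],0],[[-5.43,0,0],[-8.13,0,0],0],[[0,-3.36,-4.3],[0,0,0],0],[[0,-3.36,-4.3],[0,0,0],0],[[0,-3.36,-4.3],[0,0,0],0]]'
python3 -m crank '[[[0,-3.36,-4.3],[0,0,0],0],[[0,-3.36,-4.3],[0,0,0],0],[[0,-3.36,-4.3],[0,0,0],0],[[0,-3.36,-4.3],[0,0,0],0],[[0,-3.36,-4.3],[0,0,0],0]]'
```

```text
t: 1.02
ee_pos: [337.6, 427.9, 330.2]
orientation: [-1.109, 1.27, 1.109]
ft_force: [0.3, -0.3, 0.3]
width: 41.4
t: 1.65
ee_pos: [475.1, 191.8, 330.3]
orientation: [-1.108, 1.27, 1.108]
ft_force: [0.3, 0.3, 0.6]
width: 0.5
```

```bash
python3 -m crank '[[[0,-3.36,-4.3],[0,0,0],0],[[0,-3.36,-4.3],[0,0,0],0],[[0,-3.36,-4.3],[0,0,0],0],[[0,-3.36,-4.3],[0,0,0],0],[[0,0,0],[0,0,0],0]]'
python3 - <<'E'
from h import *
o=get_obs();D=Rd(1);p=o["ee_pos"];print(p,o["ft_force"],o["qpos"],np.degrees((Ro.from_rotvec(o["orientation"]).inv()*D).as_rotvec()))
print((D.inv().apply(pot(-33,10,330)-p)).round(2))
cv2.imwrite("pics/s1.png",get_image("scene")["pixels"][:,:,::-1])
E
```

```text
t: 2.28
ee_pos: [585.4, 1.9, 329.7]
orientation: [-1.106, 1.272, 1.105]
ft_force: [0.0, 0.3, -0.1]
width: 0.4
[585.40760942   1.92227873 329.66196788] [ 0.04420244  0.31045859 -0.0923589 ] [-1.68091466e-02  2.60156652e-01  1.61043361e+00 -4.67365875e-04
  1.27080649e+00 -1.44727616e+00] [-0.24014088 -0.02403598  0.01423911]
[ -0.34 -65.67 -83.41]
```

```bash
python3 -m crank '[[[0,-3.28,-4.17],[0,0,0],0],[[0,-3.28,-4.17],[-0.2,0,0],0],[[4,0,0],[0,0,0],0],[[2,0,0],[0,0,0],0],[[0,0,0],[0,0,0],0]]'
python3 - <<'E'
from h import *
o=get_obs();D=Rd(1);p=o["ee_pos"];print(p,o["ft_force"],np.degrees((Ro.from_rotvec(o["orientation"]).inv()*D).as_rotvec()))
print((D.inv().apply(pot(-33,10,206)-p)).round(2))
S=get_image("scene");T=get_image("top");print(proj(S,p),proj(T,p))
cv2.imwrite("pics/s1.png",cv2.resize(S["pixels"][130:320,130:360,::-1],None,fx=3,fy=3))
cv2.imwrite("pics/t1.png",cv2.resize(T["pixels"][60:240,200:440,::-1],None,fx=3,fy=3))
E
```

```text
t: 2.95
ee_pos: [636.4, -85.1, 268.3]
orientation: [-1.11, 1.271, 1.115]
ft_force: [-1.0, -1.2, 0.6]
width: 0.5
[636.44805457 -85.14494536 268.34741347] [-1.03550566 -1.24391991  0.57741899] [ 0.26947993  0.02005586 -0.22377765]
[62.35 -3.29 -4.06]
[225.24035921 187.65310727] [310.2504499 152.7685883]
```

```bash
sleep 1
```

```text
(no output)
```

View pics/s1.png

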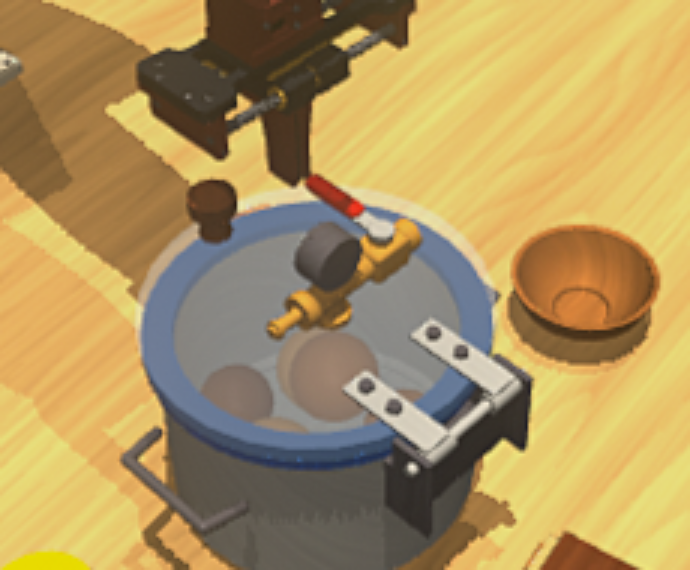

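View pics/t1.png

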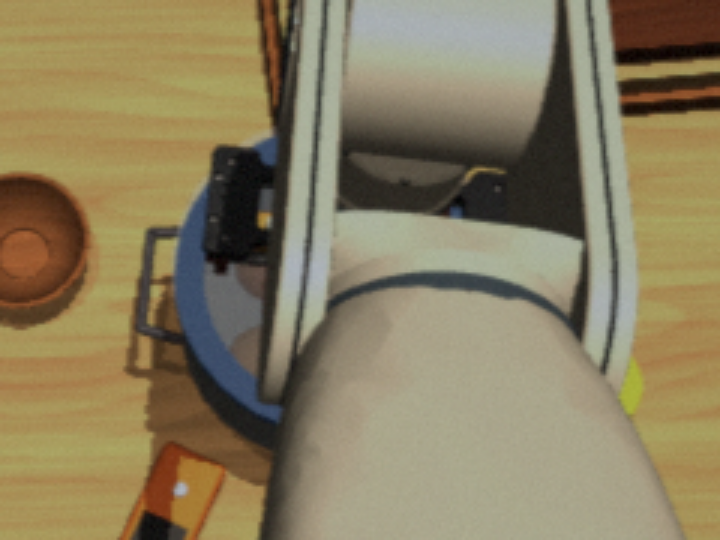

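The scene zoom shows the closed fingertip (290,185) between the knob (212,205) and the red lever (335,195), clear of both. The top view is hidden by the arm. I descend beside the lever.

```bash
python3 -m crank '[[[0,-0.2,-0.4],[0.2,0,0],0],[[3,0,0],[0,0,0],0],[[2.2,0,0],[0,0,0],0],[[1,0,0],[0,0,0],0],[[0,0,0],[0,0,0],0]]'
python3 - <<'E'
from h import *
o=get_obs();D=Rd(1);p=o["ee_pos"];print(p,o["ft_force"],np.degrees((Ro.from_rotvec(o["orientation"]).inv()*D).as_rotvec()))
print((D.inv().apply(pot(-33,10,206)-p)).round(2))
S=get_image("scene");print(proj(S,p))
cv2.imwrite("pics/s2.png",cv2.resize(S["pixels"][130:320,130:360,::-1],None,fx=3,fy=3))
# path
n=8;prev=None
piv=np.array([15,50.])
for i in range(n+1):
    f=np.pi/2*i/n;d=np.array([-np.cos(f),np.sin(f)]);nn=np.array([-np.sin(f),-np.cos(f)])
    c=piv+48*d+nn*(6.5+10*np.sin(f)+13.5*np.cos(f))
    print(i,c.round(1),None if prev is None else (c-prev).round(1));prev=c
E
```

```text
t: 3.68
ee_pos: [639.5, -91.0, 208.2]
orientation: [-1.108, 1.27, 1.108]
ft_force: [-1.0, -0.1, 0.2]
width: 0.5
[639.47682978 -90.95294946 208.19389357] [-0.97617575 -0.10835542  0.17912073] [ 0.00057357 -0.00175334 -0.0015817 ]
[2.19 0.49 1.28]
[226.0683006  211.58249428]
0 [-33.  30.] None
1 [-36.3  38.1] [-3.3  8.1]
2 [-38.1  47.3] [-1.8  9.2]
3 [-37.8  57.3] [ 0.2 10. ]
4 [-35.3  67.6] [ 2.6 10.3]
5 [-30.2  77.5] [5.1 9.9]
6 [-22.7  86.3] [7.5 8.8]
7 [-12.9  93.4] [9.7 7. ]
8 [-1.5 98. ] [11.4  4.6]
```

View pics/s2.png

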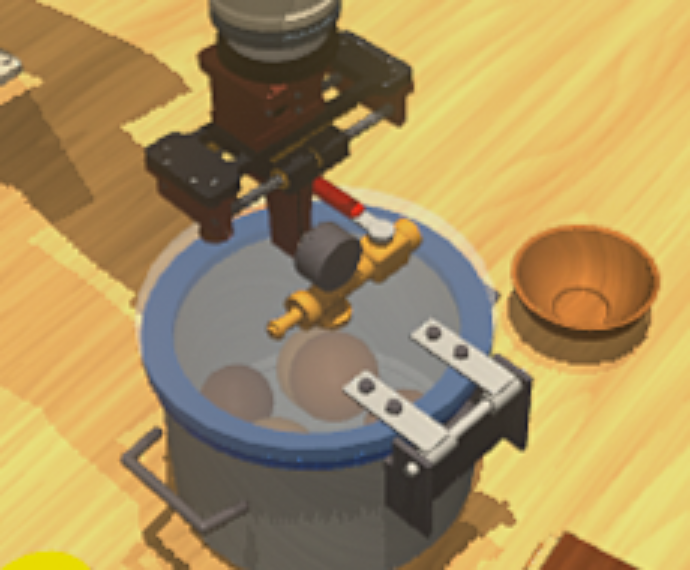

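```bash
python3 -m crank '[[[0.1,0,1],[0,0,0],0],[[0,0,1],[0,0,0],0],[[0,0.15,0.5],[0,0,0],0],[[0,0.18,0.5],[0,0,0],0],[[0,0.1,0.5],[0,0,0],0]]'
python3 -m crank '[[[0,0.1,0.5],[0,0,0],0],[[0,0,0.5],[0,0,0],0],[[0,0,0.5],[0,0,0],0],[[0,-0.13,0.5],[0,0,0],0],[[0,-0.13,0.5],[0,0,0],0]]'
python3 - <<'E'
from h import *
o=get_obs();p=o["ee_pos"]
print("pot",Rd(1).inv().apply(p-pot(0,0,0)).round(1))
S=get_image("scene")
cv2.imwrite("pics/s3.png",cv2.resize(S["pixels"][130:320,130:360,::-1],None,fx=3,fy=3))
E
```

```text
t: 4.35
ee_pos: [639.9, -55.6, 207.1]
orientation: [-1.109, 1.27, 1.108]
ft_force: [0.9, -2.7, -0.2]
width: 0.5
t: 4.97
ee_pos: [644.8, -30.8, 206.8]
orientation: [-1.108, 1.271, 1.109]
ft_force: [-0.3, -2.4, 0.6]
width: 0.3
pot [-206.8   35.4   69. ]
```

View pics/s3.png

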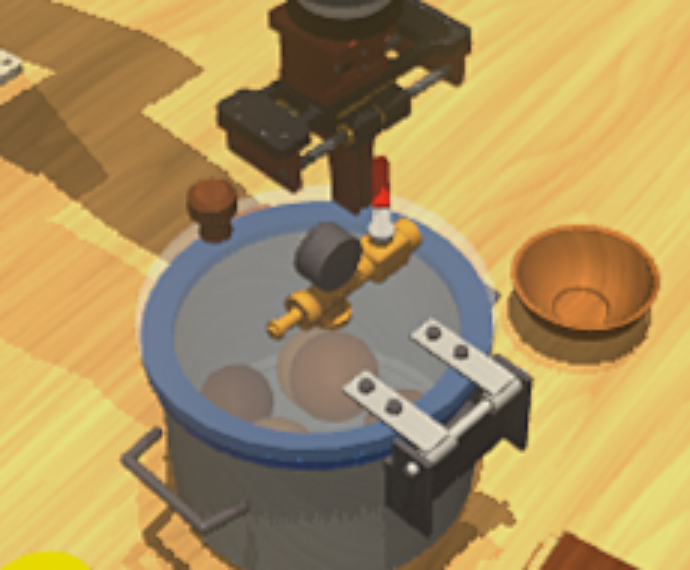

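The lever (380,185 in the zoom) is about halfway round, pushed by the finger, with 2–3 N as expected. I continue along the arc.

```bash
python3 -m crank '[[[0,-0.25,0.5],[0,0,0],0],[[0,-0.25,0.45],[0,0,0],0],[[0,-0.37,0.44],[0,0,0],0],[[0,-0.38,0.44],[0,0,0],0],[[0,-0.48,0.35],[0,0,0],0]]'
python3 -m crank '[[[0,-0.48,0.35],[0,0,0],0],[[0,-0.57,0.2],[0,0,0],0],[[0,-0.4,0.1],[0,0,0],0],[[0,-0.2,0],[0,0,0],0],[[0,0,0],[0,0,0],0]]'
python3 - <<'E'
from h import *
o=get_obs();p=o["ee_pos"]
print("pot",Rd(1).inv().apply(p-pot(0,0,0)).round(1),o["ft_force"])
S=get_image("scene")
cv2.imwrite("pics/s4.png",cv2.resize(S["pixels"][130:320,130:360,::-1],None,fx=3,fy=3))
E
```

```text
t: 5.65
ee_pos: [665.1, -11.5, 206.9]
orientation: [-1.108, 1.271, 1.109]
ft_force: [-0.4, -2.0, 0.0]
width: 0.2
t: 6.28
ee_pos: [679.3, -7.4, 206.7]
orientation: [-1.105, 1.275, 1.113]
ft_force: [-12.3, 0.3, 6.5]
width: 0.4
pot [-206.7    4.3   96.9] [-12.32409711   0.2734973    6.49369507]
```

View pics/s4.png

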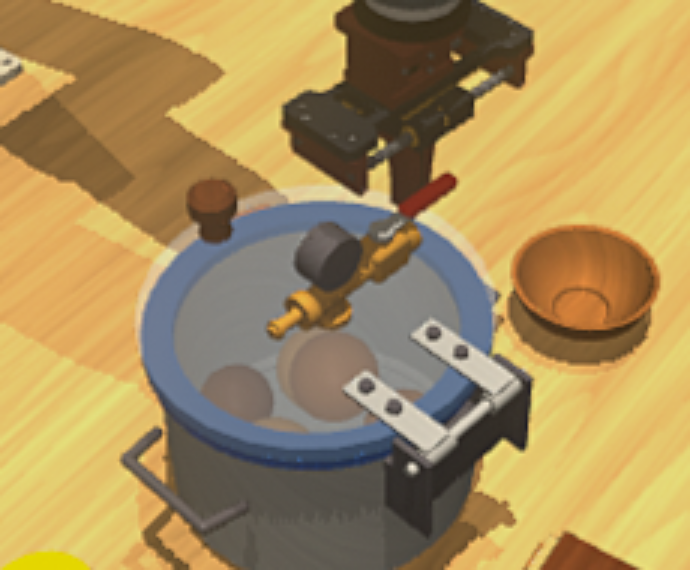

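The lever (430,195) now lies in line with the brass pipe and is hard against its stop (12 N reaction). I back off, rise and move above the knob.

```bash
python3 -m crank '[[[0,1,0],[0,0,0],0],[[0,2,0],[0,0,0],0],[[-4,0,0],[0,0,0],2],[[-4,0,0],[0,0,0],6.6],[[0,2,-2],[0,0,0],6.6]]'
python3 -m crank '[[[0,2.5,-4],[0,0,0],6.6],[[0,2.5,-3.7],[0,0,0],6.6],[[0,0,0],[0,0,0],6.6],[[0,0,0],[0,0,0],6.6]]'
python3 - <<'E'
from h import *
o=get_obs();p=o["ee_pos"]
print("pot",Rd(1).inv().apply(p-pot(0,0,0)).round(1),o["ft_force"],np.degrees((Ro.from_rotvec(o["orientation"]).inv()*Rd(1)).as_rotvec()))
S=get_image("scene");T=get_image("top");print(proj(S,p),proj(T,p))
cv2.imwrite("pics/s5.png",cv2.resize(S["pixels"][130:320,130:360,::-1],None,fx=3,fy=3))
cv2.imwrite("pics/t5.png",cv2.resize(T["pixels"][60:260,200:440,::-1],None,fx=3,fy=3))
# knob grip in tool coordinates from camera measurement
for k in (np.array([567.3,-90.1,190]),np.array([565.9,-90.7,190]),pot(-105,0,190)): print((Rd(1).inv().apply(k-p)).round(1))
E
```

```text
t: 6.95
ee_pos: [632.9, -20.1, 291.0]
orientation: [-1.113, 1.263, 1.103]
ft_force: [0.2, 0.2, -0.6]
width: 27.1
t: 7.45
ee_pos: [570.7, -90.0, 287.4]
orientation: [-1.109, 1.269, 1.107]
ft_force: [0.7, 0.2, 0.1]
width: 64.9
pot [-287.4  100.8    0.3] [0.68440806 0.20477642 0.12489852] [-0.03022468  0.02166408  0.09862516]
[198.18873225 169.18579581] [316.07716768 182.51056126]
[97.4  3.4 -0.6]
[97.4  4.7 -1.3]
[97.4  4.2 -0.3]
```

View pics/s5.png

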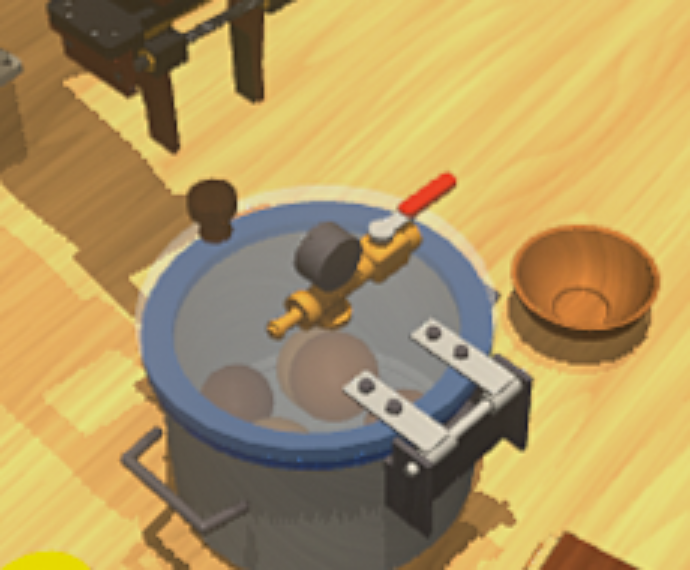

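View pics/t5.png

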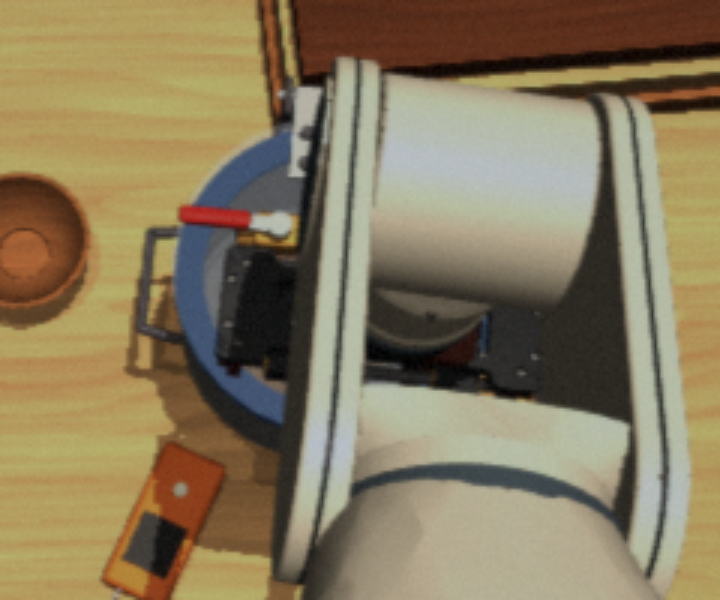

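The lever stays open (scene zoom 430,195; top zoom 215,215). The fingertips (165,150) and (250,98) straddle the knob (212,205), and I go down over it.

```bash
python3 -m crank '[[[3,0.4,-0.07],[0,0,0],6.6],[[2.5,0,0],[0,0,0],6.6],[[2,0,0],[0,0,0],6.6],[[1.5,0,0],[0,0,0],6.6],[[0.7,0,0],[0,0,0],6.6]]'
python3 -m crank '[[[0,0,0],[0,0,0],6.6],[[0,0,0],[0,0,0],6.6]]'
python3 - <<'E'
from h import *
o=get_obs();p=o["ee_pos"]
print("pot",Rd(1).inv().apply(p-pot(0,0,0)).round(1),o["ft_force"],np.degrees((Ro.from_rotvec(o["orientation"]).inv()*Rd(1)).as_rotvec()))
S=get_image("scene");print(proj(S,p))
cv2.imwrite("pics/s6.png",cv2.resize(S["pixels"][150:270,150:300,::-1],None,fx=5,fy=5))
E
```

```text
t: 8.18
ee_pos: [566.0, -89.8, 189.0]
orientation: [-1.108, 1.271, 1.11]
ft_force: [-0.4, 0.0, -1.1]
width: 65.8
t: 8.43
ee_pos: [566.4, -90.4, 190.7]
orientation: [-1.109, 1.27, 1.108]
ft_force: [-0.5, 0.6, 0.1]
width: 66.2
pot [-190.7  105.    -0.6] [-0.46838281  0.60351533  0.12515407] [ 0.00461568 -0.00484999  0.06823111]
[200.49383072 203.33006472]
```

View pics/s6.png

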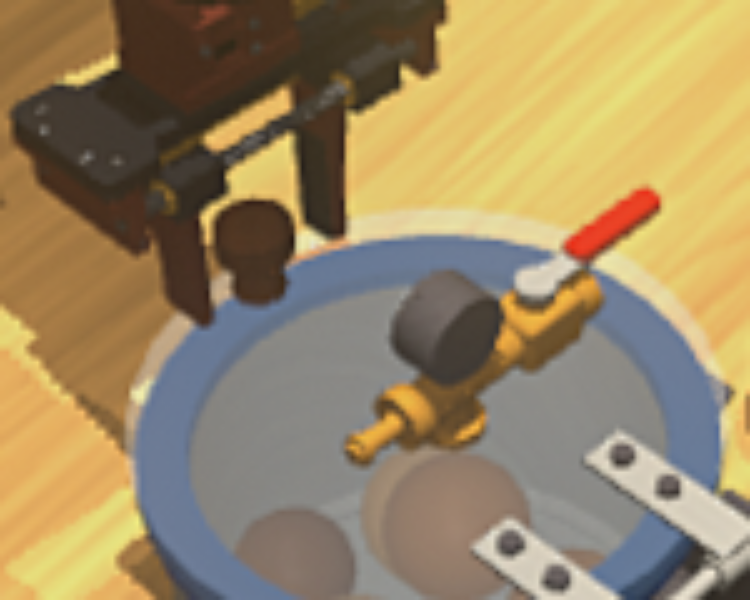

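The fingertips (190,320) and (325,235) stand on either side of the knob (255,235), so I close.

```bash
python3 -m crank '[[[0,0,0],[0,0,0],5],[[0,0,0],[0,0,0],4.2],[[0,0,0],[0,0,0],3.2],[[0,0,0],[0,0,0],2.4],[[0,0,0],[0,0,0],0]]'
python3 -m crank '[[[0,0,0],[0,0,0],0],[[0,0,0],[0,0,0],0]]'
python3 - <<'E'
from h import *
o=get_obs();p=o["ee_pos"]
print("pot",Rd(1).inv().apply(p-pot(0,0,0)).round(1),o["ft_force"],o["moment"],o["width"])
# lift schedule (pot frame): TCP lid coordinates
r=np.array([-245.,190.5-172.5]);th=np.array([0,.01,.02,.03,.04,.05,.06,.07,.08,.094])
for t in th:
    c,s=np.cos(t),np.sin(t)
    # rotation raising -x side
    q=np.array([c*r[0]+s*r[1], -s*r[0]+c*r[1]]); print(t,(q-r).round(2),np.degrees(t).round(2))
print("tilt axis in tool:",Rd(1).inv().apply(PY), "check tool down tilts fwd:",)
E
```

```text
t: 9.1
ee_pos: [565.9, -90.5, 190.1]
orientation: [-1.109, 1.271, 1.108]
ft_force: [-1.8, -1.3, 1.7]
width: 34.8
t: 9.35
ee_pos: [565.9, -90.5, 190.1]
orientation: [-1.109, 1.271, 1.108]
ft_force: [-0.5, -0.4, 1.8]
width: 34.8
pot [-190.1  105.5   -0.8] [-0.53050558 -0.3989973   1.76049723] [-0.12330045  0.13387736  0.04328727] 34.799917475916075
0.0 [0. 0.] 0.0
0.01 [0.19 2.45] 0.57
0.02 [0.41 4.9 ] 1.15
0.03 [0.65 7.34] 1.72
0.04 [0.92 9.78] 2.29
0.05 [ 1.21 12.22] 2.86
0.06 [ 1.52 14.66] 3.44
0.07 [ 1.86 17.09] 4.01
0.08 [ 2.22 19.52] 4.58
0.094 [ 2.77 22.92] 5.39
tilt axis in tool: [ 0.00000000e+00 -4.50692557e-17  1.00000000e+00] check tool down tilts fwd:
```

```bash
python3 -m crank '[[[-0.12,-0.009,0],[0,0,0.29],0],[[-0.12,-0.009,0],[0,0,0.29],0],[[-0.12,-0.009,0],[0,0,0.29],0],[[-0.12,-0.009,0],[0,0,0.29],0]]'
python3 -m crank '[[[-0.12,-0.009,0],[0,0,0.29],0],[[-0.12,-0.009,0],[0,0,0.29],0],[[-0.12,-0.009,0],[0,0,0.29],0],[[-0.12,-0.009,0],[0,0,0.29],0]]'
python3 - <<'E'
from h import *
o=get_obs();p=o["ee_pos"]
print("pot",Rd(1).inv().apply(p-pot(0,0,0)).round(1),o["ft_force"],o["width"],np.degrees((Ro.from_rotvec(o["orientation"]).inv()*Rd(1)).as_rotvec()))
S=get_image("scene")
cv2.imwrite("pics/s7.png",cv2.resize(S["pixels"][150:270,150:300,::-1],None,fx=5,fy=5))
E
```

```text
t: 9.85
ee_pos: [565.8, -90.4, 192.6]
orientation: [-1.097, 1.286, 1.125]
ft_force: [7.6, -3.5, -22.6]
width: 35.2
t: 10.35
ee_pos: [566.7, -90.5, 199.8]
orientation: [-1.087, 1.298, 1.139]
ft_force: [1.3, -2.5, -5.3]
width: 34.5
pot [-199.8  104.6   -0.7] [ 1.34616253 -2.50058746 -5.31167445] 34.525814761092676 [-5.56015850e-04 -6.07034179e-03 -2.34590633e+00]
```

View pics/s7.png

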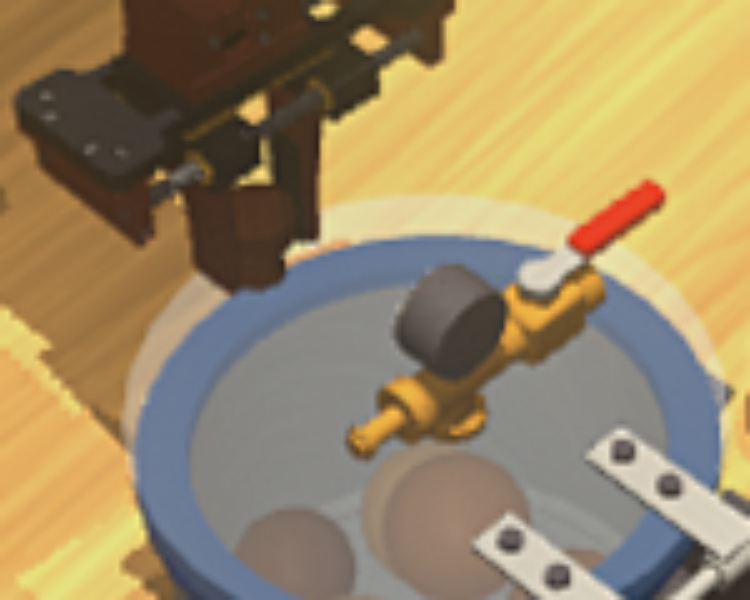

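The seal has let go (peak about 23 N, now 5 N) and the lid has risen about 10 mm with the knob still held. I raise it the rest of the way.

```bash
python3 -m crank '[[[-0.15,-0.011,0],[0,0,0.35],0],[[-0.15,-0.011,0],[0,0,0.35],0],[[-0.15,-0.011,0],[0,0,0.35],0],[[-0.15,-0.011,0],[0,0,0.35],0]]'
python3 -m crank '[[[-0.15,-0.011,0],[0,0,0.35],0],[[-0.15,-0.011,0],[0,0,0.35],0],[[-0.15,-0.011,0],[0,0,0.35],0],[[-0.15,-0.011,0],[0,0,0.35],0],[[-0.12,-0.009,0],[0,0,0.29],0]]'
python3 -m crank '[[[0,0,0],[0,0,0],0],[[0,0,0],[0,0,0],0],[[0,0,0],[0,0,0],0]]'
python3 - <<'E'
from h import *
o=get_obs();p=o["ee_pos"]
print("pot",Rd(1).inv().apply(p-pot(0,0,0)).round(1),o["ft_force"],o["width"],np.degrees((Ro.from_rotvec(o["orientation"]).inv()*Rd(1)).as_rotvec()))
S=get_image("scene");T=get_image("top")
cv2.imwrite("pics/s8.png",cv2.resize(S["pixels"][150:270,150:300,::-1],None,fx=5,fy=5))
cv2.imwrite("pics/t8.png",cv2.resize(T["pixels"][60:260,200:440,::-1],None,fx=3,fy=3))
for th in(0,.06,.08,.094,.11):
    c,s=np.cos(th),np.sin(th)
    def L(x,y,z):
        X,Z=x-140,z-172.5; return pot(140+c*X+s*Z,y,172.5-s*X+c*Z)
    print(th,[proj(S,L(*q)).round(1).tolist() for q in((15,50,232),(15,122,232),(15,0,257),(-105,0,180))],proj(T,L(15,50,232)).round(1))
E
```

```text
t: 10.9
ee_pos: [567.4, -90.6, 205.6]
orientation: [-1.073, 1.315, 1.157]
ft_force: [2.0, -2.7, -6.5]
width: 34.4
t: 11.52
ee_pos: [568.5, -90.8, 212.7]
orientation: [-1.057, 1.335, 1.179]
ft_force: [1.4, -1.8, -6.8]
width: 34.6
t: 11.9
ee_pos: [568.6, -90.8, 212.9]
orientation: [-1.058, 1.334, 1.178]
ft_force: [0.3, -3.3, -4.3]
width: 34.6
pot [-212.9  102.8   -0.7] [ 0.29698566 -3.27133011 -4.32389591] 34.61809535034154 [-1.88934007e-03 -3.55996424e-03 -5.39284540e+00]
0 [[256.3, 204.3], [280.4, 187.5], [238.1, 207.6], [201.1, 206.8]] [292.9 133. ]
0.06 [[257.6, 202.5], [281.8, 185.6], [239.9, 206.2], [200.8, 202.0]] [293.4 130.1]
0.08 [[258.1, 202.0], [282.3, 185.1], [240.5, 205.7], [200.8, 200.5]] [293.6 129.1]
0.094 [[258.5, 201.6], [282.7, 184.7], [241.0, 205.4], [200.8, 199.4]] [293.7 128.4]
0.11 [[258.9, 201.2], [283.1, 184.2], [241.5, 205.1], [200.8, 198.2]] [293.8 127.5]
```

View pics/s8.png

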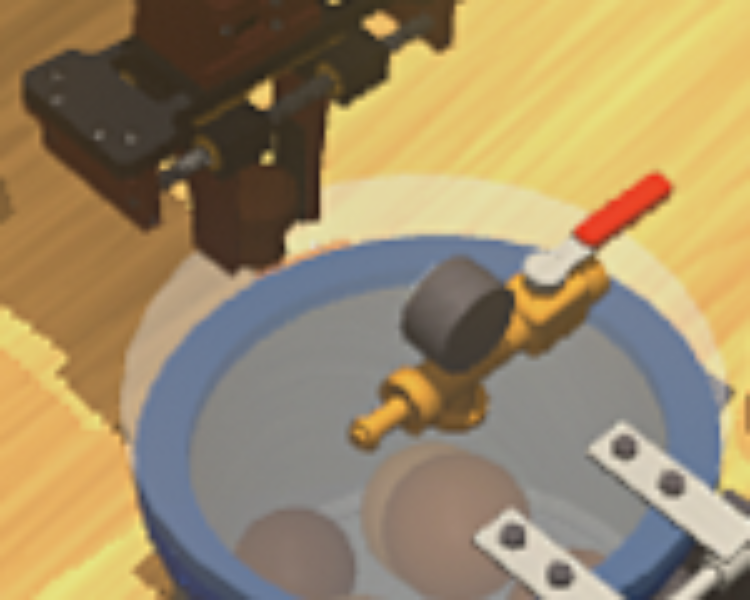

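View pics/t8.png

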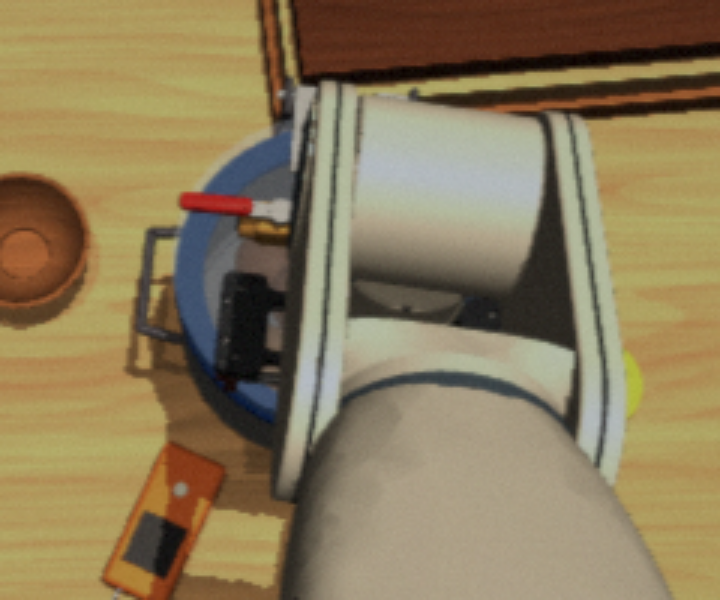

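The scene zoom shows the lid raised evenly: lever tip (652,197)→(662,182), knob still in the jaws. The lever is in line with the pipe, and the bowl, meter and tin are unmoved. One numeric check of the lid angle and bystanders before handing in.

```bash
python3 - <<'E'
from h import *
S=get_image("scene");o=get_obs();print(o["t"],o["ee_pos"],o["ft_force"],o["width"])
def redc(bgr):
    m=cv2.inRange(cv2.cvtColor(bgr,cv2.COLOR_BGR2HSV),np.array((0,170,110)),np.array((6,255,255)))
    n,l,s,c=cv2.connectedComponentsWithStats(m);return c[1+np.argmax(s[1:,4])]
a,b=redc(cv2.imread("pics/s6.png")),redc(cv2.resize(S["pixels"][150:270,150:300,::-1],None,fx=5,fy=5));d=(b-a)/5
f=lambda th:proj(S,pot(140+np.cos(th)*-125+np.sin(th)*55,96,172.5+np.sin(th)*125+np.cos(th)*55))
ths=np.linspace(0,.15,151);e=[np.linalg.norm(f(t)-f(0)-d) for t in ths];print("red shift",d,"lid angle",ths[np.argmin(e)],min(e), f(.094)-f(0))
A=cv2.imread("pics/scene0.png").astype(int);D=abs(A-S["pixels"][:,:,::-1].astype(int)).max(2)
print("diff bowl",np.mean(D[205:250,300:350]>40),"tin",np.mean(D[312:358,122:165]>40))
t0=cv2.imread("pics/top0.png").astype(int);t1=get_image("top")["pixels"][:,:,::-1].astype(int);D=abs(t0-t1).max(2);print("meter",np.mean(D[208:262,235:274]>40))
E
```

```text
12.05 [568.52481949 -90.74787227 212.75725716] [-0.54014922 -2.56014855 -3.999304  ] 34.87397810103988
red shift [ 2.06840396 -2.83219533] lid angle 0.094 0.015263593230880872 [ 2.08231876 -2.83846872]
diff bowl 0.0 tin 0.0
meter 0.3442545109211776
```

```bash
python3 - <<'E'
from h import *
for im in(cv2.imread("pics/top0.png"),np.ascontiguousarray(get_image("top")["pixels"][:,:,::-1])):
    m=cv2.inRange(cv2.cvtColor(im,cv2.COLOR_BGR2HSV),np.array((5,195,60)),np.array((18,255,255)));z=np.zeros_like(m);z[200:270,228:282]=m[200:270,228:282]
    ys,xs=np.nonzero(z);print(len(xs),cv2.minAreaRect(np.c_[xs,ys].astype(np.float32)))
print(get_obs()["t"]);close_job()
E
```

```text
101 ((254.58245849609375, 234.2574005126953), (21.985675811767578, 51.46968078613281), 25.114835739135742)
491 ((254.61949157714844, 234.3243865966797), (22.489456176757812, 51.47431182861328), 24.77513885498047)
12.15
the job is handed in; nothing more can be done
```

The job is done and handed in at about 12.2 s. With the lid still shut, I pushed the vent lever round to its hard stop, in line with the pipe. I then gripped the knob, broke the seal slowly, and swung the lid up about its hinge. I am still holding it by the knob.

- **Vent lever:** it pushed back with about 12 N at the stop, and the later pictures show it still in line with the pipe.
- **Breaking the seal:** the highest reading was 22.6 N, and it dropped to about 5 N once the gasket let go. No jump showed in the readings.
- **Lid opening:** the shift of the red lever in the picture gives a lid angle of 0.094 rad, which is 25 mm at the front edge. The arm pose agrees: it rose 22.7 mm at the tool and tilted 5.4°. The grip opening held steady at about 35 mm.
- **Bowl and wax tin:** no pixel changes around either of them.
- **Moisture meter:** a simple pixel comparison showed a 34% change there. I put this down to the arm's shadow, because the meter's fitted outline stayed within 0.1 px and 0.4° of where it was.

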